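Chop the print: press the green seal in the sprung stamping jig and hold it

ROBOT

A 7-joint arm with a two-finger parallel gripper is mounted at the origin on the work surface. World frame = base frame: x ahead of the robot, y to its left, z up, the work surface at z = 0. Lengths are in m, angles in rad, forces in N, time in s.
With the tool pointing down it reaches from about 0.4 to 0.875 m from the base axis. Payload 19.3 kg.
Tool frame: the origin (TCP) lies at the very end of the fingers, on their centre line; the grasp point (between the pads) lies 19 mm behind it; z points along the fingers, y is the line along which they close (so a half turn about z gives the same grasp; the last joint's range is limited). The gripper opens to 85 mm and grips with 20 to 120 N. Pads are 22 mm wide; open, the fingers measure 114 mm over their backs; the gripper's body (76 mm by 85 mm) begins 54 mm behind the grasp point. The pads swing forward as they close: fully open they stand 13 mm farther back than shut.
Start: joints at [-1.361, 0.521, -0.036, 1.599, 0.021, 1.021, -0.113], TCP at [0.173, 0.601, 0.202] pointing down, gripper open.
Joint ranges: [-2.91, 2.91], [-0.3, 2.13], [-1.5, 1.42], [0.17, 2.43], [-1.26, 4.41], [0.16, 1.93], [-2.52, 2.52]. Speed limits (rad/s): [1.89, 1.89, 2.39, 2.39, 3.01, 3.01, 3.01].

INTERFACE

Orientations are given as a unit quaternion [w, x, y, z].
In Python, from cell import env gives the robot as it stands.
- The arm moves only by the tool step_arm, never from a script. Its argument "plan" is a list of rows, each a list of 7 numbers: the shift along the tool's x, y, z in units of 0.02 m (1.0 is 0.02 m), then the turn, a rotation vector about the tool's x, y, z in units of 0.1 rad (1.0 is 0.1 rad), then the finger opening in mm, from 0 to 85.4. A call has 1 to 20 rows; each row shifts and turns the commanded pose from where the row before left it, along the tool's axes as they then stand; what a row does not reach is not made up. A row lasts 1/10 s, in which the tool goes at most 50 mm and 8.59 degrees, less where a joint would pass 70% of its speed; a pose out of reach is approached as far as the arm can. A call with a number of a shift or a turn outside -1 to 1 is refused whole. A call with a gripper value outside its range is refused whole. The fingers move at their own pace and stop on an object; "grip_force" is the grip in N (left out, the last holds). Time passes only in rows, so rows that do not move let the fingers close. It gives the time, the measured TCP pose, the force, the opening and the grip force at its end, in the units of the state.
- env.sense(): the state, without advancing time (a new reading comes with each control period).
- env.capture(name): name is "side" or "top" or "wrist"; returns a dict with "img" (480x640x3 uint8, red, green, blue), "z_map" (480x640 float32, m along the optical axis (not along the pixel's ray), 0 where there is no reading), "vertical_fov" (degrees; the focal length in pixels is half the picture's height over the tangent of half this angle, whatever the lens; pixels are square), "cx", "cy" (the principal point, pixels), "dist_coeffs" ([k1, k2, p1, p2, k3] as OpenCV has them; the pictures are not rectified), "R" (3x3) and "t" (3): a world point X has camera coordinates R X + t. Camera axes: x right, y down, z forward; pixel columns grow to the right and rows downward; lengths in m; the calibration is good to about 2 mm. A picture is of the moment at which its call begins.
- env.close_job(): hands the job in; it is judged then, once.
Trained networks look in the newest picture that a camera, given by its name, has taken for a name from the list of things; names that differ only in an ending like _2 or _b are one class to them, and where a whole thing is asked for, a point or a joint stands for the part that bears it (a point fixed in the world has none). Each returns a list of dicts, best first, with "confidence" (0 to 1); they miss things now and then, are a little off and sometimes report something else, mostly with a low value. They report only what shows in the picture. A call takes as long as a camera call. They do not tell look-alikes from the thing itself.
- env.silhouettes(camera, thing): "pixels" (480x640 bool, what is visible of it).
- env.mark_of(camera, thing): "position" ([x, y, z] in m, in world coordinates, good to about 4 mm: a listed point, or the origin of a listed thing).
The state is a dict: "time_s": time; "joint_pos": joint angles; "qvel": joint speeds; "tau": joint torques, N m; "ee_pos": TCP position; "tcp_rot": TCP orientation; "contact_force": force on the tool from outside, world axes, zero at the start; "moment": the same for the moment, N m; "opening": finger opening in m; "grasp_force": force on a finger pad.
Only numpy, scipy, OpenCV 4.12 (cv2) and the standard library are available. Lean on these libraries where they do the work, as an engineer would, in place of code of your own. Each camera call takes 0.05 s, during which the arm holds its last target. There are 200 camera calls.

TASK

Take the green seal out of its wooden rest and set its round belly in the sprung ring of the stamping jig, upright and with its red tab pointing the same way as the jig's red marker, seen from above from the ring's centre. Then press it straight down against the springs until its brass die bears firmly on the print, and finish while still holding it pressed down: do not let go. Leave the blue seal, the ink jar and the tape roll where they are.

Things in the scene. Friction and masses are not known exactly. Their poses are not given: they have to be found in the camera images.
- green_seal_mid (a point): hand seal with a green ball belly, 132 mm tall, about 0.3 kg; point on its axis 66 mm above its underside. z up its axis, x along its red tab. Brass die foot 32 mm wide, 12 high; belly 64 mm wide, centre 38 mm above the underside; brass collar 32 mm wide at 67 to 72 mm; straight wooden neck 24 mm wide from 72 to 132 mm, to grip. Stands upright, foot in a wooden rest
- green_tab (a point): outer end of the green seal's red tab: 42 mm out from the seal's axis, 69.5 mm above its underside; the tab is a bar 8 mm wide, 5 mm thick
- green_rest: fixed round wooden rest of the green seal, 72 mm across, 14 mm high; origin at the centre of its underside. The seal's foot stands in its recess, 38 mm wide, 10 mm deep, floor 4 mm above the table
- jig_axis (a point): point on the fixed stamping jig's upright axis, on the print's face, 10 mm above the table, under the ring. x points from the axis to the red marker block (8 mm wide, top 34 mm above the table, 44 to 62 mm from the axis), z up. Dark steel board 185 x 146 mm under the print; two steel posts, tops 61 mm above the table, 58 mm out along y and -y
- ring_top (a point): centre of the top face of the jig's aluminium sprung ring, 84 mm across, 8 mm thick, hole 48 mm; axes as jig_axis. Up at rest it is 39 mm above the table. A belly seated in the hole has its centre about 21 mm above this point, so the seated seal's 66 mm point is about 49 mm above it and its die's underside 17 mm below it
- ring (a joint): how far the sprung ring is pressed down, in m: 0 up at rest, 0.016 its stop. Springs push up with 6 N at rest and 0.5 N more per mm (the ring weighs 1.5 N). With the seal seated the die meets the print at about 0.012. Let go, the springs lift the seal again
- blue_seal_mid (a point): the other hand seal, same shape and sizes but with a blue belly, standing in its own wooden rest; point on its axis 66 mm above its underside. Bystander
- jar_mid (a point): centre of a closed ink jar, 60 mm across and 65 mm high, standing on the table; bystander
- tape_mid (a point): centre of a flat-lying blue tape roll, 90 mm across and 24 mm high; bystander
There are look-alikes about, which are no part of the job. What is meant by the part that bears jig_axis is not purple, and is the smaller of those in its own colour.

How it is judged:
On the way, in this order (a step that is already met when the one before it is completed fails the run):
1. the green seal is lifted clear of its rest, upright (height (world z) of green_seal_mid above 0.095 m and angle between green_seal_mid's own z axis and vertical below 0.35 rad and contact force between green_seal and green_rest below 0.05 N), for 0.1 s.
2. the green seal's belly sits in the ring, upright, its tab pointing the marker's way (horizontal distance between green_seal_mid and jig_axis below 0.007 m and z of green_seal_mid in the frame of ring_top below 0.0525 m and angle between green_seal_mid's own z axis and vertical below 0.14 rad and angle between the x axis of green_seal_mid and the x axis of jig_axis, either way round below 0.2 rad and x of green_tab in the frame of jig_axis above 0.015 m and contact force between green_seal and ring above 0.5 N), for 0.1 s.
At the end, for the whole second after the job is handed in: Fingers hold the still green seal in the ring: mid point within 7 mm of the axis, at most 52.5 mm over the ring top, within 8 deg of upright, tab within 11 deg of the marker; ring down over 10.5 mm, die on print over 1.5 N, fingers on seal over 2 N (horizontal distance between green_seal_mid and jig_axis below 0.007 m and z of green_seal_mid in the frame of ring_top below 0.0525 m and angle between green_seal_mid's own z axis and vertical below 0.14 rad and angle between the x axis of green_seal_mid and the x axis of jig_axis, either way round below 0.2 rad and x of green_tab in the frame of jig_axis above 0.015 m and value of joint ring above 0.0105 m and contact force between green_seal and print above 1.5 N and contact force between the fingers and green_seal above 2 N and linear speed of green_seal below 0.02 m/s); the arm keeps its last pose, push and grip.
It fails at once if the blue seal, ink jar or tape roll is moved more than 25 mm (distance of any of blue_seal_mid, jar_mid, tape_mid from where it was at the start of the episode above 0.025 m).
It also fails if it takes over 45 s, if anything falls off the work surface, if the arm or the gripper's body presses on something with over 40 N, if the wrist force passes 120 N, or if a joint passes its speed limit or range.

## Working session

There is one attempt and no reset: what is moved stays moved. The work goes in short steps, Python scripts to look and compute and a tool call to move; the robot and the scene stay as the last step left them, time stands still between calls to the robot, and variables do not carry over. Pictures are saved under pics/ and viewed, at most 10 in all, crops included, and the job is handed in when it is done.

Besides the shell and the picture viewer there is one more tool, called as name([rows], argument=value, ...), one row to a line, values as JSON. step_arm: Moves the arm, as the interface text tells. Its arguments: {"type":"object","properties":{"plan":{"type":"array"},"grip_force":{"type":"number"}},"required":["plan"]}

```bash
mkdir -p pics; ls
cat > h.py <<'E'
import numpy as np, cv2
from cell import env
def cap(n):
    c=env.capture(n); c['f']=240/np.tan(np.radians(c['vertical_fov'])/2)
    c['K']=np.array([[c['f'],0,c['cx']],[0,c['f'],c['cy']],[0,0,1.]]); return c
def cloud(c):
    v,u=np.mgrid[0:480,0:640]
    p=cv2.undistortPoints(np.stack([u,v],-1).reshape(-1,1,2).astype(float),c['K'],np.array(c['dist_coeffs'],float)).reshape(480,640,2)
    z=c['z_map'].astype(float); X=np.dstack([p*z[...,None],z])
    W=(X-np.array(c['t']))@np.array(c['R']); W[z<=0]=np.nan; return W
def proj(c,P):
    r=cv2.Rodrigues(np.array(c['R'],float))[0]
    return cv2.projectPoints(np.array(P,float).reshape(-1,1,3),r,np.array(c['t'],float),c['K'],np.array(c['dist_coeffs'],float))[0].reshape(-1,2)
def save(c,n): cv2.imwrite('pics/'+n,c['img'][...,::-1])
E
python3 - <<'E'
from h import *
for n in ['top','side']:
    c=cap(n); save(c,n+'.png'); print(n,np.round(c['R'],2).tolist(),np.round(c['t'],2),c['f'])
    for t in ['green_seal_mid','green_tab','green_rest','jig_axis','ring_top','blue_seal_mid','jar_mid','tape_mid']:
        print(t,[(round(d['confidence'],2),np.round(d['position'],3).tolist()) for d in env.mark_of(n,t)])
print(env.sense())
a=[cv2.imread(f'pics/{n}.png') for n in('top','side')]
E
```

```text
pics
top [[-0.02, -1.0, -0.03], [-0.98, 0.02, -0.18], [0.18, 0.02, -0.98]] [0.02 0.52 1.1 ] 468.00456698338195
green_seal_mid [(0.98, [0.582, -0.003, 0.07]), (0.26, [0.61, -0.038, 0.073])]
green_tab [(0.89, [0.609, -0.039, 0.073])]
green_rest [(0.47, [0.583, -0.006, -0.0])]
jig_axis [(0.95, [0.585, -0.23, 0.01]), (0.9, [0.38, 0.012, 0.013]), (0.75, [0.236, -0.287, 0.012])]
ring_top [(0.94, [0.383, 0.013, 0.052]), (0.93, [0.584, -0.231, 0.037]), (0.85, [0.236, -0.286, 0.037])]
blue_seal_mid [(0.78, [0.569, 0.21, 0.071])]
jar_mid [(0.7, [0.759, 0.132, 0.03])]
tape_mid [(0.79, [0.78, -0.115, 0.011]), (0.6, [0.57, 0.21, 0.072])]
side [[0.86, -0.52, 0.01], [-0.26, -0.45, -0.85], [0.44, 0.73, -0.52]] [-0.44  0.18  0.99] 585.4084731266976
green_seal_mid [(0.8, [0.585, 0.001, 0.07])]
green_tab [(0.83, [0.61, -0.04, 0.071])]
green_rest [(0.69, [0.582, -0.004, 0.0])]
jig_axis [(0.72, [0.238, -0.286, 0.011]), (0.72, [0.608, -0.039, 0.07]), (0.67, [0.583, -0.236, 0.013]), (0.55, [0.391, 0.013, 0.012])]
ring_top [(0.8, [0.582, -0.234, 0.042]), (0.76, [0.385, 0.013, 0.052]), (0.72, [0.238, -0.285,
[... 171 characters left out ...]
_s': 0.9, 'joint_pos': array([-1.36118846,  0.52134737, -0.03630866,  1.59951579,  0.02122015,
        1.02109699, -0.11280269]), 'qvel': array([ 0.0003259 , -0.0002427 , -0.00139922, -0.00135381, -0.0021276 ,
       -0.00148391, -0.00010624]), 'tau': array([ 1.16892215e-04, -9.26837039e+01,  1.97859496e+00, -3.70268726e+01,
        1.82955922e-02,  1.48922201e-03,  2.73177483e-05]), 'ee_pos': array([0.17262881, 0.60067586, 0.20241784]), 'tcp_rot': array([6.91114971e-06, 1.39461501e-01, 9.90227494e-01, 8.49763375e-06]), 'contact_force': array([ 0.56421102, -0.52985804, -0.60829486]), 'moment': array([-0.03354625,  0.03376909, -0.05434797]), 'grasp_force': 0.0, 'opening': 0.08532611046302511}
```

View pics/top.png

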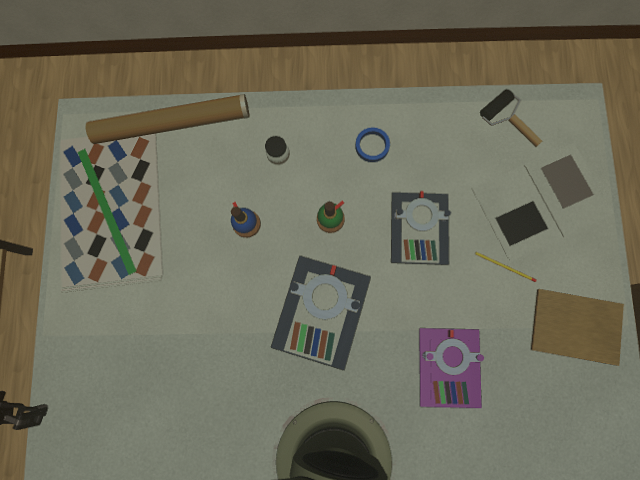

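View pics/side.png

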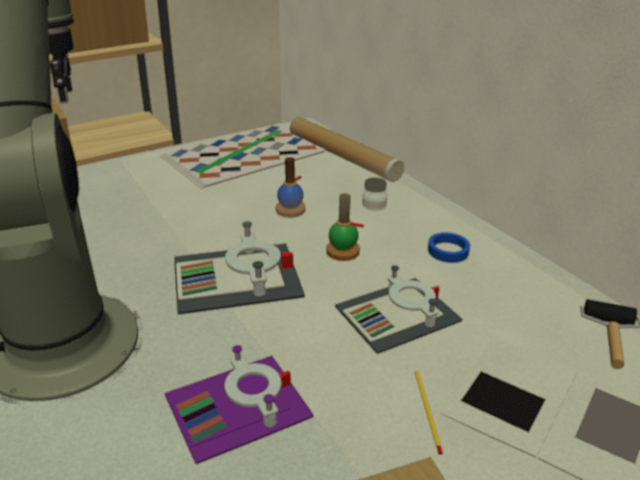

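The job's jig is the smaller dark one, at top pixel (421,215), about (0.585,-0.231), with its marker at (421,194). The larger dark jig at (325,296) and the purple one at (452,356) are look-alikes. The green seal is at (331,215), about (0.584,-0.002), with its tab pointing up and to the right. I'll start the approach now and turn the tool on the way.

step_arm([
  [0, 0, 0, 0, 0, 1, 85],
  [0, 0, 0, 0, 0, 1, 85],
  [0, 0, 0, 0, 0, 1, 85],
  [0, 0, 0, 0, 0, 1, 85],
  [0, 0, 0, 0, 0, 1, 85],
  [0, 0, 0, 0, 0, 1, 85],
  [0, 0, 0, 0, 0, 1, 85],
  [0, 0, 0, 0, 0, 1, 85],
  [0, 0, 0, 0, 0, 1, 85],
  [0, 0, 0, 0, 0, 1, 85],
  [0, 0, 0, 0, 0, 1, 85],
  [0, 0, 0, 0, 0, 1, 85],
  [-1, 0.55, 0, 0, 0, 0, 85],
  [-1, 0.55, 0, 0, 0, 0, 85],
  [-1, 0.55, 0, 0, 0, 0, 85],
  [-1, 0.55, 0, 0, 0, 0, 85],
  [-1, 0.55, 0, 0, 0, 0, 85],
  [-1, 0.55, 0, 0, 0, 0, 85],
  [-1, 0.55, 0, 0, 0, 0, 85],
  [-1, 0.55, 0, 0, 0, 0, 85],
])

```text
time_s: 2.9
ee_pos: [0.2752, 0.4486, 0.2025]
tcp_rot: [-0.0, 0.674, 0.739, 0.0]
contact_force: [0.6, 0.8, -0.6]
opening: 0.085
grasp_force: 0.0
```

step_arm([
  [-1, 0.55, 0, 0, 0, 0, 85],
  [-1, 0.55, 0, 0, 0, 0, 85],
  [-1, 0.55, 0, 0, 0, 0, 85],
  [-1, 0.55, 0, 0, 0, 0, 85],
  [-1, 0.55, 0, 0, 0, 0, 85],
  [-1, 0.55, 0, 0, 0, 0, 85],
  [-1, 0.55, 0, 0, 0, 0, 85],
  [-1, 0.55, 0, 0, 0, 0, 85],
  [-1, 0.55, 0, 0, 0, 0, 85],
  [-1, 0.55, 0, 0, 0, 0, 85],
  [-1, 0.55, 0, 0, 0, 0, 85],
  [-1, 0.55, 0, 0, 0, 0, 85],
  [-1, 0.55, 0, 0, 0, 0, 85],
  [-1, 0.55, 0, 0, 0, 0, 85],
  [-1, 0.55, 0, 0, 0, 0, 85],
  [-1, 0.55, 0, 0, 0, 0, 85],
  [-1, 0.55, 0, 0, 0, 0, 85],
  [-1, 0.55, 0, 0, 0, 0, 85],
  [-1, 0.55, 0, 0, 0, 0, 85],
])

```text
time_s: 4.8
ee_pos: [0.5179, 0.0892, 0.2025]
tcp_rot: [0.0, 0.674, 0.739, 0.0]
contact_force: [-0.1, 0.4, 0.1]
opening: 0.0852
grasp_force: 0.0
```

Run:
```python
from h import *
s=env.sense(); print(s['time_s'],s['joint_pos'],s['ee_pos'],s['tcp_rot'])
c=cap('wrist'); save(c,'w1.png'); print(-np.array(c['R']).T@c['t'],np.round(c['R'],2).tolist())
for t in ['green_seal_mid','green_tab','jig_axis','ring_top']:
        print(t,[(round(d['confidence'],2),np.round(d['position'],4).tolist()) for d in env.mark_of('wrist',t)])
```

```text
4.8 [-0.60244726  0.39033325  0.42189601  1.87771277 -0.19814535  0.91416965
  0.00404813] [0.51792973 0.08915402 0.20249371] [1.22613869e-05 6.74166969e-01 7.38578964e-01 1.10357569e-04]
[0.50996366 0.16604951 0.37315391] [[1.0, 0.09, -0.0], [0.09, -0.95, 0.3], [0.03, -0.3, -0.95]]
green_seal_mid [(0.66, [0.5794, -0.0041, 0.0702])]
green_tab [(0.61, [0.6077, -0.0357, 0.0746])]
jig_axis [(0.85, [0.3828, 0.0091, 0.0113])]
ring_top []
```

View pics/w1.png

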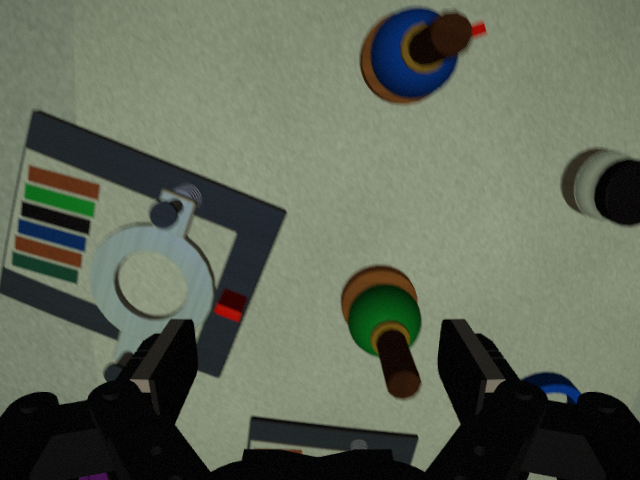

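The wrist view shows the green seal, belly at (385,320) and neck top at (403,385), between the fingers. The large jig is at left. Next I'll fit the seal's axis and tab, and the jig's ring and marker, from the depth maps.

```bash
cat >> h.py <<'E'
from scipy.optimize import least_squares
def circ(P):
    r=least_squares(lambda q:np.hypot(P[:,0]-q[0],P[:,1]-q[1])-q[2],[*P[:,:2].mean(0),.03],loss='soft_l1',f_scale=.001); return r.x
def sphere(P,r=.032):
    z=least_squares(lambda q:np.linalg.norm(P-q,axis=1)-r,P.mean(0)-[0,0,.015],loss='soft_l1',f_scale=.001); return z.x
def near(W,p,r): return np.hypot(W[...,0]-p[0],W[...,1]-p[1])<r
def hsv(c): return cv2.cvtColor(c['img'],cv2.COLOR_RGB2HSV).astype(int)
def green(h): return (abs(h[...,0]-62)<18)&(h[...,1]>120)
def red(h): return ((h[...,0]<6)|(h[...,0]>174))&(h[...,1]>170)&(h[...,2]>90)
E
python3 - <<'E'
from h import *
S=(.582,-.003);J=(.585,-.231)
for n in ['wrist','top','side']:
    c=cap(n);W=cloud(c);h=hsv(c);Z=W[...,2]
    m=near(W,S,.06)&green(h)&(Z>.02); P=W[m]
    if len(P)>30: print(n,'belly',len(P),sphere(P).round(4))
    m=near(W,S,.06)&(Z>.1)&(Z<.15); P=W[m]; 
    if len(P): print(' neck',len(P),np.median(P,0).round(4),'zmax',P[:,2].max().round(4)); Q=P[P[:,2]>.130]; print('  top',len(Q),np.mean(Q,0).round(4)); print('  fit',[circ(P[(P[:,2]>a)&(P[:,2]<a+.015)]).round(4).tolist() for a in(.1,.115)])
    m=near(W,S,.06)&red(h)&(Z>.055); P=W[m]; print(' tab',len(P),P.mean(0).round(4) if len(P) else '', np.degrees(np.arctan2(*(P[:,:2].mean(0)-S)[::-1])) if len(P) else '')
    m=near(W,J,.043)&(Z>.03)&(Z<.05); P=W[m]
    if len(P)>30:
        print(' ring',len(P),np.median(P[:,2]), circ(P[near(P,J,.03)]).round(4),[((P[:,i].max()+P[:,i].min())/2).round(4) for i in (0,1)])
    m=near(W,J,.075)&red(h)&(Z>.008)&(Z<.045); P=W[m]; Q=P[P[:,2]>.03]
    print(' marker',len(P),P.mean(0).round(4) if len(P) else '', len(Q),Q.mean(0).round(4) if len(Q) else '')
    m=near(W,J,.085)&(Z>.052)&(Z<.075);P=W[m]
    for sgn in(1,-1):
        Q=P[sgn*(P[:,1]-J[1])>.03]; print(' post',len(Q),Q.mean(0).round(4) if len(Q) else '')
E
```

```text
wrist belly 2997 [ 0.5831 -0.0037  0.0408]
 neck 1668 [0.5806 0.0034 0.1313] zmax 0.1367
  top 872 [ 0.5823 -0.0017  0.1342]
  fit [[0.583, -0.0034, 0.0118], [0.5829, -0.0033, 0.0114]]
 tab 0  
 marker 0  0 
 post 0 
 post 0 
top belly 144 [ 0.5843 -0.0052  0.0418]
 neck 115 [ 0.5796 -0.0044  0.1345] zmax 0.1405
  top 82 [ 0.5833 -0.005   0.1356]
  fit [[0.585, -0.0046, 0.0121], [0.5841, -0.0047, 0.0116]]
 tab 19 [ 0.6    -0.0263  0.0765] -52.32521094888777
 ring 600 0.038836272423529106 [ 0.5838 -0.2317  0.027 ] [np.float64(0.5851), np.float64(-0.231)]
 marker 11 [ 0.6337 -0.2355  0.0347] 11 [ 0.6337 -0.2355  0.0347]
 post 32 [ 0.5864 -0.1749  0.0611]
 post 36 [ 0.5795 -0.2912  0.0611]
side belly 537 [ 0.5842 -0.0035  0.0411]
 neck 218 [ 0.5791 -0.0116  0.122 ] zmax 0.1368
  top 66 [ 0.5816 -0.0073  0.1337]
  fit [[0.5839, -0.0039, 0.0113], [0.5839, -0.004, 0.0115]]
 tab 17 [ 0.5995 -0.0265  0.0746] -53.24895163438687
 ring 761 0.03855754382272193 [ 0.5828 -0.2324  0.0261] [np.float64(0.585), np.float64(-0.2312)]
 marker 31 [ 0.6382 -0.2372  0.0266] 14 [ 0.6359 -0.2369  0.0328]
 post 54 [ 0.5857 -0.1751  0.0599]
 post 63 [ 0.5786 -0.2902  0.0597]
```

step_arm([
  [-0.985, 0.566, 0, 0, 0, 0, 85],
  [-0.985, 0.566, 0, 0, 0, 0, 85],
  [-0.985, 0.566, 0, 0, 0, 0, 85],
  [-0.985, 0.566, 0, 0, 0, 0, 85],
  [-0.985, 0.566, 0, 0, 0, 0, 85],
  [0, 0, 0, 0, 0, 0, 85],
  [0, 0, 0.9, 0, 0, 0, 60],
  [0, 0, 0.9, 0, 0, 0, 60],
  [0, 0, 0.9, 0, 0, 0, 60],
  [0, 0, 0.9, 0, 0, 0, 60],
  [0, 0, 0.9, 0, 0, 0, 60],
  [0, 0, 0.9, 0, 0, 0, 60],
  [0, 0, 0, 0, 0, 0, 60],
], grip_force=80)

```text
time_s: 6.5
ee_pos: [0.5812, -0.002, 0.0926]
tcp_rot: [-0.001, 0.674, 0.739, -0.001]
contact_force: [-0.1, -0.1, -0.1]
opening: 0.06
grasp_force: 0.0
```

step_arm([
  [0, 0, 0, 0, 0, 0, 40],
  [0, 0, 0, 0, 0, 0, 0],
  [0, 0, 0, 0, 0, 0, 0],
  [0, 0, 0, 0, 0, 0, 0],
  [0, 0, 0, 0, 0, 0, 0],
  [0, 0, 0, 0, 0, 0, 0],
  [0, 0, 0, 0, 0, 0, 0],
], grip_force=80)

```text
time_s: 7.2
ee_pos: [0.5837, -0.0029, 0.0958]
tcp_rot: [0.001, 0.674, 0.739, 0.001]
contact_force: [0.7, 0.7, 7.9]
opening: 0.02
grasp_force: 78.1
```

step_arm([
  [0, 0, -0.5, 0, 0, 0, 0],
  [0, 0, -0.5, 0, 0, 0, 0],
  [0, 0, -0.8, 0, 0, 0, 0],
  [0, 0, -0.8, 0, 0, 0, 0],
  [0, 0, -0.8, 0, 0, 0, 0],
  [0, 0, -0.8, 0, 0, 0, 0],
  [0, 0, 0, 0, 0, 0, 0],
  [0, 0, 0, 0, 0, 0, 0],
])

```text
time_s: 8.0
ee_pos: [0.5827, -0.0029, 0.1786]
tcp_rot: [0.0, 0.674, 0.739, 0.0]
contact_force: [-0.0, -0.1, -2.8]
opening: 0.02
grasp_force: 78.8
```

```bash
cat > m.py <<'E'
from h import *
s=env.sense();T=s['ee_pos'];print(s['time_s'],T,s['tcp_rot'],s['contact_force'],s['opening'],'j',s['joint_pos'].round(2))
A=[]
for n in ['wrist','top','side']:
    c=cap(n);A.append(c['img'].copy());W=cloud(c);h=hsv(c);Z=W[...,2]
    m=near(W,T,.06)&green(h)&(Z>.015); P=W[m]; k=None
    if len(P)>30: k=sphere(P); print(n,'belly',len(P),k.round(4))
    m=near(W,T,.055)&red(h)&(Z>.055); P=W[m]
    if len(P)>3:
        b=k if k is not None else T; print(' tab',len(P),P.mean(0).round(4), np.degrees(np.arctan2(*(P[:,:2].mean(0)-b[:2])[::-1])))
    for t in ('green_seal_mid','green_tab'): print(' ',t,[(round(d['confidence'],2),np.round(d['position'],4).tolist()) for d in env.mark_of(n,t)][:2])
a=np.hstack([cv2.resize(x,(400,300)) for x in A[:1]+A[2:]])
u,v=(int(q) for q in proj(c,[T])[0]); cr=A[2][max(v-100,0):v+100,max(u-130,0):u+130]
u,v=(int(q) for q in proj(cap('top'),[T])[0]); cr2=A[1][max(v-100,0):v+100,max(u-130,0):u+130]
a=np.vstack([a,np.hstack([cv2.resize(cr,(400,300)),cv2.resize(cr2,(400,300))])])
import sys; cv2.imwrite('pics/'+sys.argv[1],a[...,::-1])
E
python3 m.py g1.png
```

```text
8.0 [ 0.58272549 -0.00291731  0.17860224] [1.16306904e-04 6.74165361e-01 7.38580385e-01 2.58917608e-04] [-0.003162   -0.05914903 -2.80710916] 0.019983299688498248 j [-0.39  0.51  0.42  1.76 -0.25  0.92  0.22]
wrist belly 9586 [0.5807 0.0073 0.1755]
  green_seal_mid [(0.7, [0.5835, -0.0044, 0.1549]), (0.58, [0.7617, 0.1327, 0.0371])]
  green_tab []
  green_seal_mid []
  green_tab []
  green_seal_mid [(0.93, [0.582, 0.0015, 0.1506])]
  green_tab [(0.78, [0.6086, -0.0388, 0.1538])]
```

View pics/g1.png

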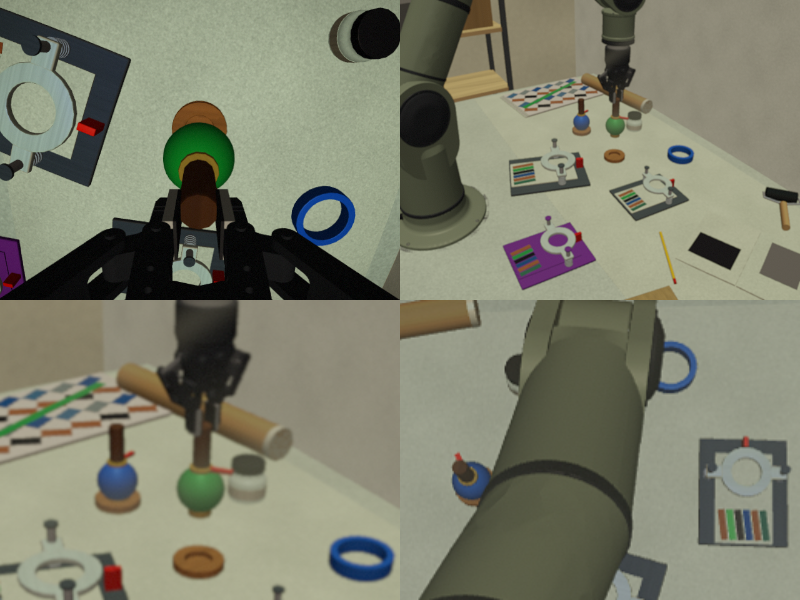

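The collage shows the seal lifted clear and hanging upright, with the tab right of the neck in the side crop at (218,470). The rest stays empty behind it. Now I'll carry it over the jig and turn it about +50° seen from above.

step_arm([
  [-0.95, -0.0875, 0, 0, 0, 0, 0],
  [-0.95, -0.0875, 0, 0, 0, 0, 0],
  [-0.95, -0.0875, 0, 0, 0, 0, 0],
  [-0.95, -0.0875, 0, 0, 0, 0, 0],
  [-0.95, -0.0875, 0, 0, 0, 0, 0],
  [-0.95, -0.0875, 0, 0, 0, 0, 0],
  [-0.95, -0.0875, 0, 0, 0, 0, 0],
  [-0.95, -0.0875, 0, 0, 0, 0, 0],
  [-0.95, -0.0875, 0, 0, 0, 0, 0],
  [-0.95, -0.0875, 0, 0, 0, 0, 0],
  [-0.95, -0.0875, 0, 0, 0, 0, 0],
  [-0.95, -0.0875, 0, 0, 0, 0, 0],
  [0, 0, 0, 0, 0, 0, 0],
])

```text
time_s: 9.8
ee_pos: [0.5818, -0.2351, 0.1784]
tcp_rot: [0.0, 0.675, 0.737, -0.001]
contact_force: [-0.2, 0.0, -2.8]
opening: 0.0205
grasp_force: 78.8
```

step_arm([
  [0, 0, 0, 0, 0, -0.98, 0],
  [0, 0, 0, 0, 0, -0.98, 0],
  [0, 0, 0, 0, 0, -0.98, 0],
  [0, 0, 0, 0, 0, -0.98, 0],
  [0, 0, 0, 0, 0, -0.98, 0],
  [0, 0, 0, 0, 0, -0.98, 0],
  [0, 0, 0, 0, 0, -0.98, 0],
  [0, 0, 0, 0, 0, -0.98, 0],
  [0, 0, 0, 0, 0, -0.98, 0],
  [0, 0, 0, 0, 0, 0, 0],
  [0, 0, 0, 0, 0, 0, 0],
])

```text
time_s: 10.9
ee_pos: [0.5825, -0.2318, 0.1784]
tcp_rot: [-0.0, 0.296, 0.955, 0.0]
contact_force: [-0.3, 0.4, -1.7]
opening: 0.02
grasp_force: 78.8
```

```bash
sed -i 's/(Z>.015)/(Z>.08)/' m.py
sed -i '/^A=\[\]/i J=(.583,-.232)' m.py
sed -i "/for t in/i\    for i in (0,):\n        P=W[near(W,J,.085)\&(Z>.052)\&(Z<.066)]; print(' posts',[P[g*(P[:,1]-J[1])>.03].mean(0).round(4).tolist()+[int(sum(g*(P[:,1]-J[1])>.03))] for g in(1,-1)]); P=W[near(W,J,.075)\&red(h)\&(Z>.008)\&(Z<.045)]; print(' marker',len(P),P.mean(0).round(4) if len(P) else '')" m.py
python3 m.py g2.png
```

```text
10.9 [ 0.58254545 -0.23180134  0.1783819 ] [-3.60452915e-05  2.95864374e-01  9.55229953e-01  8.53458990e-05] [-0.3232321   0.39764969 -1.73075596] 0.019958848243306203 j [ 0.16  0.56  0.19  1.63 -0.12  0.97  1.36]
wrist belly 9245 [ 0.5731 -0.2264  0.1742]
 posts [[0.5845, -0.1743, 0.0601, 446], [0.578, -0.2892, 0.0598, 390]]
 marker 0 
  green_seal_mid [(0.8, [0.5829, -0.2307, 0.1566])]
  green_tab []
top belly 74 [ 0.5825 -0.2351  0.1258]
 posts [[0.5863, -0.1748, 0.0613, 32], [nan, nan, nan, 0]]
 marker 2 [ 0.6389 -0.2355  0.0371]
  green_seal_mid [(0.57, [0.5848, -0.2301, 0.1534]), (0.32, [0.5694, 0.2135, 0.0713])]
  green_tab [(0.66, [0.6231, -0.2314, 0.1512])]
side belly 821 [ 0.5842 -0.2311  0.124 ]
 tab 30 [ 0.6105 -0.2349  0.158 ] -8.25843823093826
 posts [[0.5857, -0.1752, 0.0598, 55], [0.5788, -0.2903, 0.0594, 65]]
 marker 29 [ 0.6378 -0.2378  0.0271]
  green_seal_mid [(0.64, [0.5854, -0.2292, 0.1518])]
  green_tab [(0.75, [0.6256, -0.2346, 0.1531]), (0.32, [0.5808, -0.237, 0.0136])]m.py:13: RuntimeWarning: Mean of empty slice.
  P=W[near(W,J,.085)&(Z>.052)&(Z<.066)]; print(' posts',[P[g*(P[:,1]-J[1])>.03].mean(0).round(4).tolist()+[int(sum(g*(P[:,1]-J[1])>.03))] for g in(1,-1)]); P=W[near(W,J,.075)&red(h)&(Z>.008)&(Z<.045)]; print(' marker',len(P),P.mean(0).round(4) if len(P) else '')
  ret = um.true_divide(
```

View pics/g2.png

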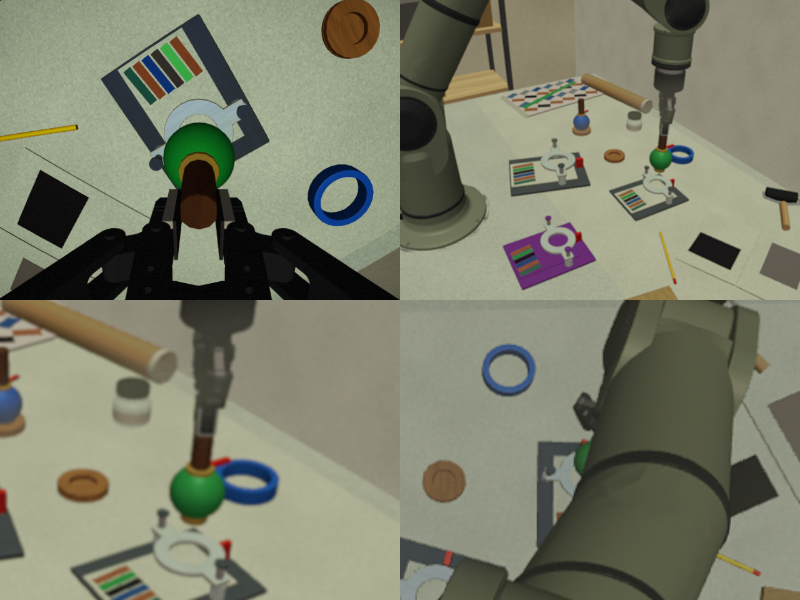

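The seal hangs upright over the small jig, with its tab about -5° against the marker's -4°. The belly is within about 2 mm of the jig axis, so I'm lowering it.

step_arm([
  [0, 0, 0.6, 0, 0, 0, 0],
  [0, 0, 0.6, 0, 0, 0, 0],
  [0, 0, 0.6, 0, 0, 0, 0],
  [0, 0, 0.6, 0, 0, 0, 0],
  [0, 0, 0.5, 0, 0, 0, 0],
  [0, 0, 0.1, 0, 0, 0, 0],
  [0, 0, 0.1, 0, 0, 0, 0],
  [0, 0, 0.1, 0, 0, 0, 0],
  [0, 0, 0.1, 0, 0, 0, 0],
  [0, 0, 0, 0, 0, 0, 0],
  [0, 0, 0, 0, 0, 0, 0],
])

```text
time_s: 12.5
ee_pos: [0.5828, -0.2321, 0.1129]
tcp_rot: [0.0, 0.295, 0.956, -0.0]
contact_force: [0.3, -0.8, 1.4]
opening: 0.0202
grasp_force: 79.3
```

step_arm([
  [0, 0, 0.1, 0, 0, 0, 0],
  [0, 0, 0.1, 0, 0, 0, 0],
  [0, 0, 0, 0, 0, 0, 0],
  [0, 0, 0, 0, 0, 0, 0],
  [0, 0, 0, 0, 0, 0, 0],
])

```text
time_s: 13.0
ee_pos: [0.5827, -0.2321, 0.1085]
tcp_rot: [0.0, 0.294, 0.956, -0.0]
contact_force: [-0.2, 0.4, 3.8]
opening: 0.0202
grasp_force: 79.4
```

```bash
python3 m.py g3.png 2>/dev/null
```

```text
13.0 [ 0.58266282 -0.2320761   0.10852062] [ 1.29216531e-04  2.94485831e-01  9.55655837e-01 -1.73630696e-05] [-0.20407429  0.3964858   3.80211191] 0.020223192811078133 j [ 0.17  0.64  0.17  1.68 -0.14  0.83  1.37]
wrist belly 3002 [ 0.5727 -0.2262  0.1825]
 tab 24 [ 0.5812 -0.2139  0.1429] 55.408445818465836
 posts [[0.5841, -0.1779, 0.06, 871], [0.5781, -0.2891, 0.0599, 621]]
 marker 94 [ 0.6313 -0.2329  0.0329]
  green_seal_mid [(0.62, [0.5823, -0.2349, 0.0826])]
  green_tab []
 posts [[0.5862, -0.1746, 0.0615, 31], [nan, nan, nan, 0]]
 marker 0 
  green_seal_mid [(0.56, [0.5825, -0.2303, 0.0827]), (0.42, [0.5844, -0.2325, 0.0344])]
  green_tab [(0.61, [0.6206, -0.235, 0.0872])]
side belly 59 [ 0.5812 -0.2331  0.0538]
 tab 29 [ 0.6086 -0.2348  0.0889] -3.577219924831349
 posts [[0.5856, -0.1752, 0.0594, 58], [0.5792, -0.2829, 0.0592, 85]]
 marker 38 [ 0.6361 -0.2379  0.0274]
  green_seal_mid [(0.85, [0.5835, -0.2294, 0.082]), (0.21, [0.5751, 0.2118, 0.0716])]
  green_tab [(0.84, [0.6254, -0.2351, 0.0841])]
```

View pics/g3.png

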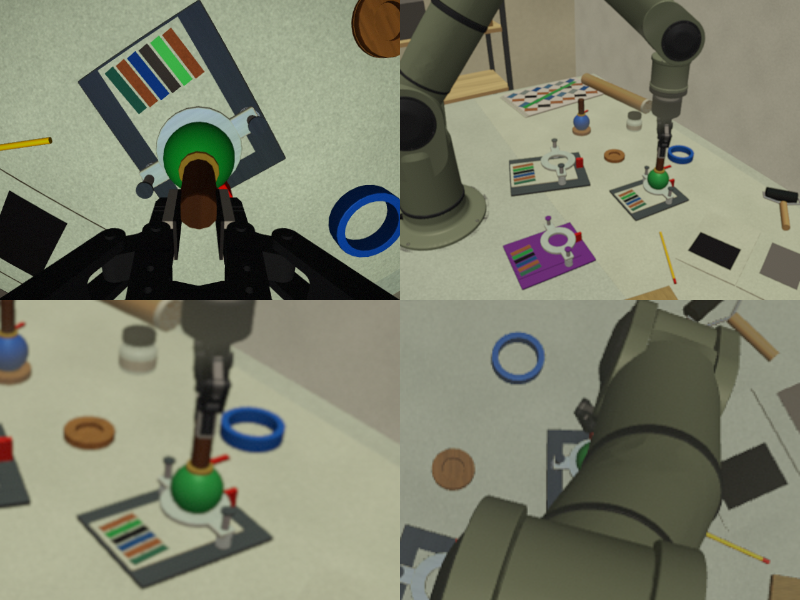

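The belly sits in the ring, as the side crop shows at (197,488). The tab points over the red marker and the ring is about 5 mm down. I'm pressing on.

step_arm([
  [0, 0, 0.1, 0, 0, 0, 0],
  [0, 0, 0.1, 0, 0, 0, 0],
  [0, 0, 0.1, 0, 0, 0, 0],
  [0, 0, 0.05, 0, 0, 0, 0],
  [0, 0, 0, 0, 0, 0, 0],
  [0, 0, 0, 0, 0, 0, 0],
])

```text
time_s: 14.1
ee_pos: [0.5829, -0.2321, 0.1018]
tcp_rot: [0.0, 0.294, 0.956, 0.0]
contact_force: [0.2, 1.0, 9.3]
opening: 0.0203
grasp_force: 80.4
```

step_arm([
  [0, 0, 0.05, 0, 0, 0, 0],
  [0, 0, 0, 0, 0, 0, 0],
  [0, 0, 0, 0, 0, 0, 0],
])

```text
time_s: 14.4
ee_pos: [0.5834, -0.2324, 0.1018]
tcp_rot: [0.001, 0.295, 0.956, -0.0]
contact_force: [-2.6, 2.2, 21.2]
opening: 0.0203
grasp_force: 81.6
```

step_arm([
  [0, 0, 0.05, 0, 0, 0, 0],
  [0, 0, 0, 0, 0, 0, 0],
  [0, 0, 0, 0, 0, 0, 0],
])

```text
time_s: 14.7
ee_pos: [0.5839, -0.2326, 0.1017]
tcp_rot: [0.002, 0.295, 0.956, 0.0]
contact_force: [-4.1, 2.3, 33.0]
opening: 0.0204
grasp_force: 82.8
```

```bash
python3 m.py g4.png 2>/dev/null | grep -v posts | tail -6
python3 - <<'E'
from h import *
c=cap('side');W=cloud(c);Z=W[...,2];J=(.583,-.232)
P=W[near(W,J,.042)&~near(W,J,.028)&(Z>.015)&(Z<.045)&(hsv(c)[...,1]<70)];print('ring z',np.percentile(P[:,2],[20,50,80]))
s=env.sense();print(s['contact_force'],abs(s['qvel']).max())
E
```

```text
green_seal_mid [(0.56, [0.583, -0.2288, 0.0769])]
  green_tab [(0.48, [0.627, -0.2332, 0.0803])]
 tab 27 [ 0.6111 -0.2352  0.0816] -5.357082210907393
 marker 56 [ 0.6346 -0.2376  0.0267]
  green_seal_mid [(0.64, [0.586, -0.2284, 0.0776])]
  green_tab [(0.69, [0.6267, -0.2373, 0.0774])]
ring z [0.0254769  0.02710037 0.02837113]
[-4.58920525  2.6152456  32.63282546] 0.001849669046285284
```

The ring's top is at 27 mm, so it is down about 12 mm. Mid height is about 76 mm, the tab is aligned, the die bears on the print and everything is still. Handing in.

```bash
python3 -c "
from cell import env
print(env.close_job())"
```

```text
the job is handed in; nothing more can be done
None
```

The job is handed in, but no verdict came back: the green seal is held in the small dark jig's ring, upright, tab within about 2° of the marker, ring down about 12 mm, with roughly 20 N estimated on the print.

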